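Cradle the hot steak stone and hold the surface thermometer on it

TASK

The small steak stone from the oven is losing heat to the steel worktop: set it down, without dropping it, in the wire cradle of its serving board, flat on both bars and between the posts, and let go of it. Then lift the surface thermometer out of its dock and hold it upright on the stone, its tip within the ring cut in the middle and pressed lightly so that the sprung tip is pushed about half-way in, never hard. Keep it so for the three seconds the reading takes and finish still holding it there; leave the pepper mill, the bell and the ramekin where they stand.

Things in the scene. Friction and masses are not known exactly. Their poses are not given: they have to be found in the camera images.
- stone: Plain grey stone block (granite) 130 (its x) x 60 (its y) x 25 mm (z), edges rounded 4 mm, 0.4 to 0.65 kg, lying flat on the worktop left or right of the serving board. Origin: centre of its underside. Grip it across the 60 mm width; it may go into the cradle either way round.
- ring_mark (a point): Middle of the stone's upper face, 25 mm above stone; round it a thin dark ring of 28 mm diameter is cut into the stone (only a line; the face is level).
- serving_board: Loose dark wooden board 200 (its x) x 120 (y) mm, 1.2 kg, upper face 16 mm above the worktop. Origin: centre of its underside, at worktop height. A steel wire cradle stands on it: two 7 mm round bars along y, at x = +-45 mm, tops 40 mm above the worktop, carry the stone (its x along the board's x). Beside the stone's middle there is free room for fingers down to the board.
- cradle_seat (a point): Centre of the cradle at bar-top height (40 mm above the worktop): the stone's origin belongs here. Axes as the board. Six 7 mm posts, centred at x = +-45, y = +-36.5 mm and at x = +-71.5, y = 0, leave 3 mm play on every side of the stone; they rise straight to 10 mm above the bar tops, then flare 5 mm outward and end 61 mm above the worktop.
- dock: Fixed steel holder on the worktop left or right of the serving board (where the stone is not): a round foot of 89 mm diameter with an upright tube, 27 mm outside, 18 mm inside, rim 75 mm above the worktop. Origin: centre of its underside.
- thermometer: Surface thermometer, 0.12 kg, standing upright in the dock: a grey body 22 (its x) x 34 (y) x 90 mm (z) with a display on its -x face and a 10 mm wire loop on top; stem and tip hang 62 mm below it in the dock's tube. Origin: centre of the underside of the body, which rests on the dock's rim; z up. Grip the body across its 22 mm; draw it up at least 65 mm to clear the dock.
- tip_face (a point): Centre of the flat round contact face (12 mm diameter) under the tip, 62 mm below the thermometer's origin along its z when the tip is out, nearer by the plunger's value when pressed.
- plunger (a joint): How far the sprung tip is pushed in, m: 0 fully out, 0.012 at the hard stop, about 0.006 half-way. The spring takes about 2.0 N to start moving, 4.1 N at half-way and 6.2 N at the stop.
- pepper_mill: Bystander: dark wooden pepper mill, 58 mm across, 150 mm high. Origin: centre of its underside.
- service_bell: Bystander: domed counter bell, 92 mm across, 62 mm high. Origin: centre of its underside.
- ramekin: Bystander: white porcelain ramekin of pale sauce, 71 mm across, 44 mm high, behind the serving board. Origin: centre of its underside.

How it is judged:
By the outcome, as a careful person would: the job done as asked, in the order asked, and still so for the second after the job is handed in, while the arm keeps its last pose, push and grip.
It also fails if it takes over 70 s, if anything falls off the work surface, if the arm or the gripper's body presses on something with over 40 N, if the wrist force passes 120 N, or if a joint passes its speed limit or range.

ROBOT

A 6-joint arm with a two-finger parallel gripper is mounted at the origin on a cart in front of the work surface, level with it; the furniture and walls round the work are solid. World frame = base frame: x ahead of the robot, y to its left, z up, the work surface at z = 0. Lengths are in m, angles in rad, forces in N, time in s.
With the tool pointing down it reaches from about 0.4 to 0.825 m from the base axis. Payload 7 kg.
Tool frame: the origin (TCP) lies at the very end of the fingers, on their centre line; the grasp point (between the pads) lies 19 mm behind it; z points along the fingers, x is the direction in which the jaws open and shut, and the axes are right-handed (so a half turn about z gives the same grasp; the last joint's range is limited). The gripper opens to 88 mm and grips with 3 to 60 N. Pads are 19 mm wide; open, the fingers measure 130 mm over their backs; the gripper's body (78 mm by 193 mm) begins 47 mm behind the grasp point.
Start: joints at [1.427, 0.359, 0.012, 0, -1.224, -0.288], TCP at [0.282, 0.613, 0.204] pointing down, gripper open.
Joint ranges: [-3.07, 3.07], [-1.43, 2.12], [-1.02, 1.25], [-3.03, 1.67], [-3.05, -0], [-3.03, 3.03]. Speed limits (rad/s): [2.39, 2.39, 3.01, 3.14, 3.14, 3.14].

INTERFACE

Orientations are given as [roll, pitch, yaw] about the fixed x, y, z axes, in that order (R = Rz(yaw) Ry(pitch) Rx(roll)).
In Python, from station import telemetry, grab_frame, arm, regions_of, pinpoint gives the robot as it stands. The module is installed in compiled form; this text tells all that it offers.
- The arm moves only by the shell command python3 -m inch 'ROWS' [FORCE]. ROWS is text: rows parted by semicolons, each of 7 numbers parted by spaces: the opening, from 0 (shut) to 1 (fully open), then the shift along the world's x, y, z in cm, then the turn, a rotation vector about the world's x, y, z in degrees. A call has 1 to 12 rows; each row is the pose to reach, as a shift and turn from the pose measured when the call began; what a row does not reach only later rows make up. A row lasts 1/8 s, in which the tool goes at most 62.5 mm and 10.7 degrees, less where a joint would pass 70% of its speed; a pose out of reach is approached as far as the arm can. A call with a gripper value outside its range is refused whole. The fingers move at their own pace and stop on an object; FORCE is the grip in N (left out, the last holds). Time passes only in rows, so rows that repeat a pose let the fingers close. It gives the time, the measured TCP pose, the force and the opening at its end, in the units of the state.
- telemetry.get_state(): the state, without advancing time (a new reading comes with each control period).
- grab_frame(name): name is "scene" or "top" or "wrist"; returns a dict with "pixels" (480x640x3 uint8, red, green, blue), "fx", "fy", "cx", "cy" (pixels), "R" (3x3) and "t" (3): a world point X has camera coordinates R X + t. Camera axes: x right, y down, z forward; pixel columns grow to the right and rows downward; lengths in m; the calibration is good to about 2 mm. A picture is of the moment at which its call begins. There is no depth.
- arm.job_done(): hands the job in, once; it reports no verdict.
Trained networks look in the newest picture that a camera, given by its name, has taken for a name from the list of things; names that differ only in an ending like _2 or _b are one class to them, and where a whole thing is asked for, a point or a joint stands for the part that bears it (a point fixed in the world has none). Each returns a list of dicts, best first, with "p" (0 to 1); they miss things now and then, are a little off and sometimes report something else, mostly with a low value. They report only what shows in the picture. A call takes as long as a camera call.
- regions_of(camera, name): "pixels" (480x640 bool, what is visible of it) and "bbox" ([left, top, right, bottom] in pixels, round what is visible of it).
- pinpoint(camera, name): "location" ([column, row] in pixels: a listed point, or the origin of a listed thing).
The state is a dict: "t": time; "q": joint angles; "qd": joint speeds; "joint_efforts": joint torques, N m; "eef_pos": TCP position; "ee_rot": TCP orientation; "force": force on the tool from outside, world axes, zero at the start; "moment": the same for the moment, N m; "width": finger opening in m.
Only numpy, scipy, OpenCV 4.12 (cv2) and the standard library are available. Lean on these libraries where they do the work, as an engineer would, in place of code of your own. Each camera call takes 0.05 s, during which the arm holds its last target. There are 200 camera calls.

## Working session

There is one attempt and no reset: what is moved stays moved. The work goes in short steps, Python scripts to look and compute and a shell command to move; the robot and the scene stay as the last step left them, time stands still between calls to the robot, and variables do not carry over. Pictures are saved under pics/ and viewed, about 8 in all and at most 12, crops included, and the job is handed in when it is done.

```bash
mkdir -p pics
cat > h.py <<'E'
import numpy as np, cv2
from station import telemetry, grab_frame, arm, regions_of, pinpoint
def ray(f,px):
    d=f["R"].T@np.array([(px[0]-f["cx"])/f["fx"],(px[1]-f["cy"])/f["fy"],1.]); return -f["R"].T@f["t"],d
def onz(f,px,z):
    c,d=ray(f,px); return c+d*(z-c[2])/d[2]
def proj(f,X):
    p=f["R"]@np.asarray(X)+f["t"]; return np.array([f["fx"]*p[0]/p[2]+f["cx"],f["fy"]*p[1]/p[2]+f["cy"]])
def save(f,n): cv2.imwrite("pics/"+n,cv2.cvtColor(np.asarray(f["pixels"]),cv2.COLOR_RGB2BGR))
E
python3 - <<'E'
from h import *
np.set_printoptions(precision=4,suppress=True)
s=telemetry.get_state(); print(s)
F={}
for c in("top","scene"):
    f=F[c]=grab_frame(c); save(f,c+"0.png"); print(c,"cam",-f["R"].T@f["t"],f["fx"])
Z=dict(stone=0,ring_mark=.025,serving_board=0,cradle_seat=.04,dock=0,thermometer=.075,tip_face=.013,pepper_mill=0,service_bell=0,ramekin=0)
for n,z in Z.items():
    for c in F:
        r=pinpoint(c,n)
        for a in r[:2]: print(n,c,round(a["p"],2),np.round(a["location"],1),onz(F[c],a["location"],z))
E
```

```text
{'t': 0.0, 'q': array([ 1.4271,  0.3594,  0.011 , -0.0004, -1.2241, -0.2881]), 'qd': array([ 0.0029,  0.0001,  0.0004,  0.0003, -0.0015, -0.001 ]), 'joint_efforts': array([  0.0005, -58.2717,  29.3062,   6.9975,   0.0069,  -0.0002]), 'eef_pos': array([0.2823, 0.6126, 0.2026]), 'ee_rot': array([-3.1415, -0.0016, -2.0027]), 'force': array([ 0.2797, -0.1055, -0.5081]), 'moment': array([ 0.0238, -0.0077, -0.0374]), 'width': 0.08764538622529118}
top cam [0.4438 0.1363 1.0004] 493.81591215483655
scene cam [ 0.1223 -0.4023  0.4391] 458.70941452381203
stone top 0.56 [187.5 326.5] [0.4929 0.4028 0.    ]
stone scene 0.65 [188.1 249.7] [0.5028 0.4176 0.    ]
stone scene 0.5 [378.9 322.1] [ 0.5867 -0.0299  0.    ]
ring_mark top 0.91 [183.8 326.2] [0.4926 0.4033 0.025 ]
ring_mark scene 0.74 [184.4 239.1] [0.4999 0.42   0.025 ]
ring_mark scene 0.27 [350.2 249.8] [0.7002 0.1381 0.025 ]
serving_board scene 0.82 [283.5 290.5] [0.541  0.1504 0.    ]
serving_board scene 0.74 [373.9 371.3] [ 0.4971 -0.0961 -0.    ]
cradle_seat top 0.57 [314.  293.7] [0.543  0.1472 0.04  ]
cradle_seat scene 0.59 [282.5 271.3] [0.5406 0.1488 0.04  ]
dock top 0.82 [432.8 307.4] [ 0.509  -0.0903  0.    ]
dock top 0.7 [189.7 329.6] [0.4866 0.3984 0.    ]
dock scene 0.74 [379.6 366. ] [ 0.5105 -0.0949  0.    ]
thermometer top 0.71 [443.8 305.5] [ 0.5067 -0.0942  0.075 ]
thermometer scene 0.63 [381.2 324.1] [ 0.5062 -0.0984  0.075 ]
pepper_mill top 0.64 [216.1 219.6] [0.7109 0.3456 0.    ]
pepper_mill top 0.31 [433.2 306.5] [ 0.5107 -0.0913  0.    ]
pepper_mill scene 0.71 [288.9 228.3] [0.7164 0.3445 0.    ]
service_bell top 0.66 [373.2 190. ] [0.7609 0.0134 0.    ]
service_bell top 0.46 [291.2 207.4] [0.7304 0.188  0.    ]
service_bell scene 0.58 [429.9 270. ] [0.7781 0.0053 0.    ]
ramekin top 0.8 [289.  205.3] [0.7352 0.1925 0.    ]
ramekin scene 0.55 [345.7 249.1] [0.731  0.1796 0.    ]
```

```bash
python3 - <<'E'
import cv2
a=cv2.imread("pics/top0.png")[170:420,120:520]
cv2.imwrite("pics/c0.png",cv2.resize(a,None,fx=2,fy=2,interpolation=cv2.INTER_CUBIC)[:,:800])
E
python3 - <<'E'
from h import *
np.set_printoptions(precision=4,suppress=True)
f=grab_frame("top")
for n,z in(("stone",.025),("serving_board",.016),("thermometer",.165)):
  for r in regions_of("top",n)[:1]:
    m=np.asarray(r["pixels"]).astype(np.uint8)
    cs,_=cv2.findContours(m,cv2.RETR_EXTERNAL,cv2.CHAIN_APPROX_NONE); c=max(cs,key=cv2.contourArea)[:,0]
    P=np.array([onz(f,p,z)[:2] for p in c]).astype(np.float32)
    R=cv2.minAreaRect(P); print(n,r["p"],R,cv2.boxPoints(R).ravel())
E
```

```text
stone 0.74 ((0.4919879734516144, 0.4019375145435333), (0.13101385533809662, 0.06434395909309387), 16.930709838867188) [0.42   0.4136 0.4387 0.3521 0.564  0.3902 0.5453 0.4518]
serving_board 0.58 ((0.5393054485321045, 0.14691784977912903), (0.19962388277053833, 0.12071634829044342), 16.757360458374023) [0.4263 0.1759 0.4611 0.0603 0.6523 0.1179 0.6175 0.2335]
thermometer 0.59 ((0.5037443041801453, -0.08515183627605438), (0.033432524651288986, 0.049701910465955734), 48.37194061279297) [ 0.4741 -0.0811  0.5112 -0.1142  0.5334 -0.0892  0.4963 -0.0561]
```

View pics/c0.png

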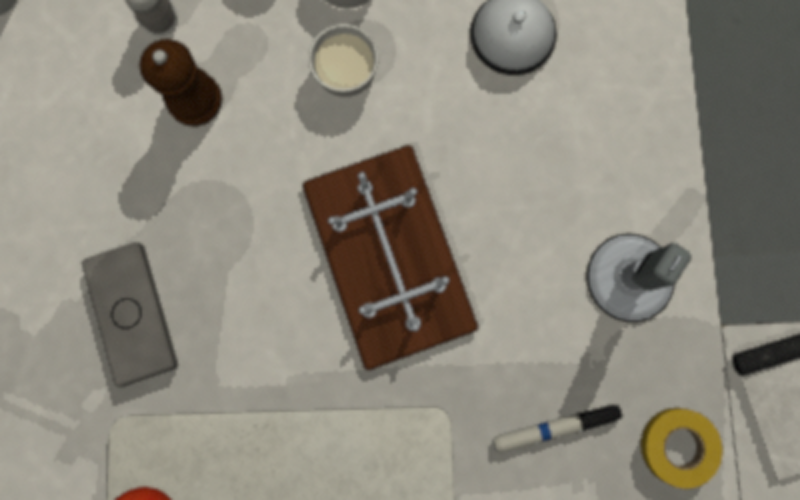

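The crop shows the stone at (126,313), with its ring. The board and cradle are at (390,257) at the same yaw as the stone, about 17°. The dock with the thermometer is at (630,278). I'll move above the stone.

```bash
python3 -m inch '1 7 -7 -1 0 0 10; 1 14 -14 -2 0 0 20; 1 21 -21 -4 0 0 30; 1 21 -21 -4 0 0 41.7; 1 21 -21 -4 0 0 41.7; 1 21 -21 -4 0 0 41.7; 1 21 -21 -4 0 0 41.7; 1 21 -21 -4 0 0 41.7' 30
python3 - <<'E'
from h import *
np.set_printoptions(precision=4,suppress=True)
f=grab_frame("wrist"); save(f,"w1.png"); print(telemetry.get_state()["eef_pos"],telemetry.get_state()["ee_rot"])
for r in pinpoint("wrist","ring_mark"): print(r["p"],r["location"],onz(f,r["location"],.025))
for r in regions_of("wrist","stone")[:1]:
    m=np.asarray(r["pixels"]).astype(np.uint8); print(r["p"],r["bbox"])
    cs,_=cv2.findContours(m,cv2.RETR_EXTERNAL,cv2.CHAIN_APPROX_NONE); c=max(cs,key=cv2.contourArea)[:,0]
    print(cv2.minAreaRect(np.array([onz(f,p,.02)[:2] for p in c]).astype(np.float32)))
E
```

```text
t: 2.3
eef_pos: [0.492, 0.4039, 0.1638]
ee_rot: [-3.141, 0.0, -1.274]
force: [-0.5, 0.8, 0.3]
width: 0.0879
[0.4919 0.404  0.1639] [-3.1412  0.0004 -1.2734]
0.67 [324.2, 213.7] [0.4952 0.4064 0.025 ]
0.79 [289.3, 138.8, 357.9, 277.4]
((0.49311554431915283, 0.4065757989883423), (0.13136804103851318, 0.06111689284443855), 16.19146728515625)
```

View pics/w1.png

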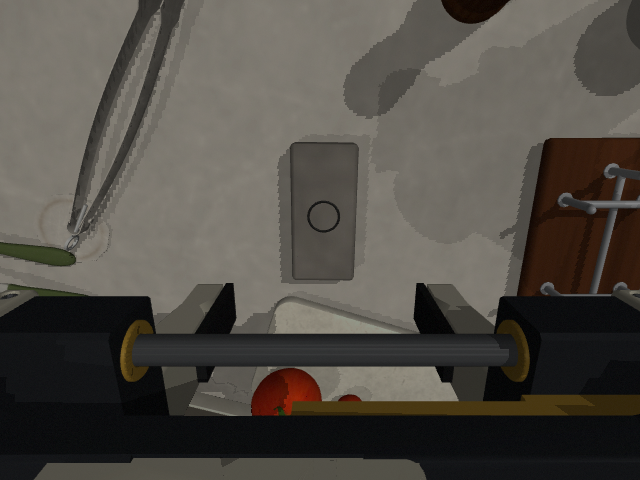

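The wrist view shows the stone square under the jaws, with its ring at (324,216). I'll descend, grip and lift it a little.

```bash
python3 -m inch '1 0.2 0.1 -5 0 0 -0.5; 1 0.2 0.1 -10 0 0 -0.5; 1 0.2 0.1 -13 0 0 -0.5; 1 0.2 0.1 -15 0 0 -0.5; 1 0.2 0.1 -15.7 0 0 -0.5; 1 0.2 0.1 -15.7 0 0 -0.5; 0 0.2 0.1 -15.7 0 0 -0.5; 0 0.2 0.1 -15.7 0 0 -0.5; 0 0.2 0.1 -15.7 0 0 -0.5; 0 0.2 0.1 -15.7 0 0 -0.5; 0 0.2 0.1 -15.7 0 0 -0.5; 0 0.2 0.1 -15.7 0 0 -0.5' 40
python3 -m inch '0 0 0 0 0 0 0;0 0 0 1 0 0 0; 0 0 0 4 0 0 0; 0 0 0 8 0 0 0; 0 0 0 11 0 0 0;0 0 0 11 0 0 0;0 0 0 11 0 0 0'
```

```text
t: 3.95
eef_pos: [0.4939, 0.4049, 0.0068]
ee_rot: [-3.141, 0.0, -1.282]
force: [0.2, -0.1, 0.8]
width: 0.0332
t: 4.82
eef_pos: [0.4936, 0.4047, 0.1169]
ee_rot: [-3.141, 0.001, -1.282]
force: [-0.4, 0.7, -1.0]
width: 0.0006
```

The fingers closed on nothing, so I'll look.

```bash
python3 -m inch '1 0 0 3 0 0 0;1 0 0 5 0 0 0; 1 0 0 5 0 0 0; 1 0 0 5 0 0 0;1 0 0 5 0 0 0'
python3 - <<'E'
from h import *
np.set_printoptions(precision=4,suppress=True)
f=grab_frame("wrist"); g=grab_frame("top"); print(telemetry.get_state()["eef_pos"])
a=np.hstack([f["pixels"],g["pixels"]]); cv2.imwrite("pics/w2.png",cv2.resize(a[...,::-1],(800,300),interpolation=cv2.INTER_AREA))
for c,k in(("wrist",f),("top",g)):
  for r in pinpoint(c,"ring_mark"): print(c,r["p"],r["location"],onz(k,r["location"],.025))
s=telemetry.get_state(); X=s["eef_pos"]; print("tcp px",proj(f,X),proj(g,X))
E
```

```text
t: 5.45
eef_pos: [0.4932, 0.4042, 0.1655]
ee_rot: [3.14, -0.001, -1.282]
force: [-0.2, -0.3, -0.2]
width: 0.0451
[0.4933 0.4044 0.1659]
wrist 0.9 [323.7, 221.3] [0.4887 0.4046 0.025 ]
top 0.64 [181.6, 325.5] [0.4941 0.4076 0.025 ]
tcp px [325.8519 281.3144] [159.9072 322.4438]
```

View pics/w2.png

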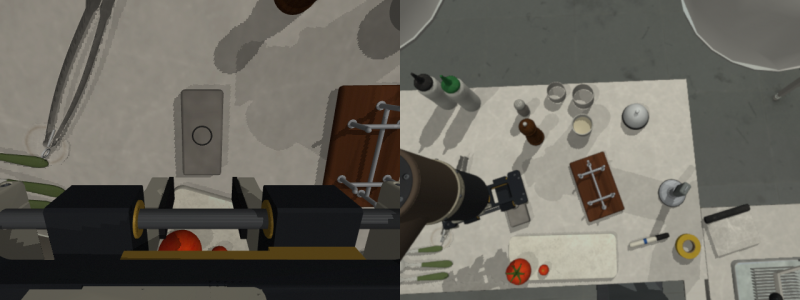

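The stone is still there and barely moved. In the top view the gripper isn't where the reported TCP should project, so I'll check the true gripper position against the reported one.

Run:
```python
from h import *
from scipy.spatial.transform import Rotation as Ro
s=telemetry.get_state(); X=s["eef_pos"]; R=Ro.from_euler("xyz",s["ee_rot"]).as_matrix(); w=s["width"]
out=[]
for c in("top","scene"):
    f=grab_frame(c); im=np.asarray(f["pixels"])[...,::-1].copy()
    for o,col in(((0,0,0),(0,0,255)),((w/2,0,0),(0,255,0)),((-w/2,0,0),(255,0,0)),((0,0,-.066),(0,255,255))):
        p=proj(f,X+R@np.array(o)); print(c,o,p); cv2.circle(im,tuple(int(v) for v in p),2,col,-1)
    p=proj(f,X).astype(int); x0=max(0,p[0]-80);y0=max(0,p[1]-90)
    a=im[y0:y0+200,x0:x0+160]; print(x0,y0,a.shape); out.append(cv2.resize(a,(400,500),interpolation=cv2.INTER_CUBIC))
cv2.imwrite("pics/chk.png",np.hstack(out))
```

```text
top (0, 0, 0) [159.90718085 322.4438489 ]
top (0.030338751272175127, 0, 0) [177.4550288  316.44307465]
top (-0.030338751272175127, 0, 0) [142.27132081 328.47472032]
top (0, 0, -0.066) [146.12082474 320.45786645]
79 232 (200, 160, 3)
scene (0, 0, 0) [173.72218962 176.11608801]
scene (0.030338751272175127, 0, 0) [185.44941819 178.34686483]
scene (-0.030338751272175127, 0, 0) [162.3506198  173.95296531]
scene (0, 0, -0.066) [167.7534958 141.8438765]
93 86 (200, 160, 3)
```

View pics/chk.png

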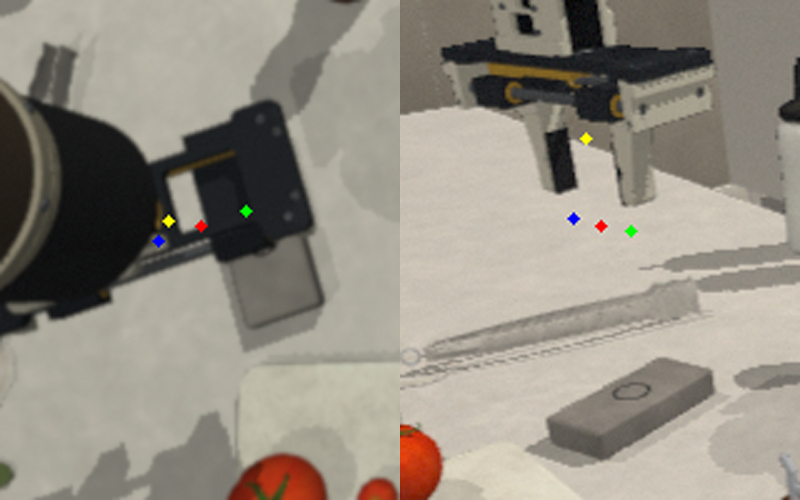

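Scene crop: the fingertips average (599,195), but the reported TCP projects to (600,226), about 24 mm too low. The fingers probably passed over the stone. I'll triangulate the tips.

Run:
```python
from h import *
from scipy.spatial.transform import Rotation as Ro
np.set_printoptions(precision=4,suppress=True)
s=telemetry.get_state(); X=s["eef_pos"]; R=Ro.from_euler("xyz",s["ee_rot"]).as_matrix(); w=s["width"]
f=grab_frame("wrist"); g=grab_frame("scene"); t=grab_frame("top")
C=-f["R"].T@f["t"]; print("w",w,"fx",f["fx"],"cam in tool",R.T@(C-X),"optical axis in tool",R.T@f["R"][2], "cam z",C[2])
for dz in(0,-.024):
  print(dz,[proj(f,X+R@np.array([a*w/2,b*.0095,dz])) .round(1) for a in(-1,1) for b in(-1,1)])
# scene tip midpoint ray: closest to tool axis
px=np.array([(599-400)/2.5+93,195/2.5+86])
c,d=ray(g,px); d/=np.linalg.norm(d)
z=R[:,2]; A=np.stack([d,-z],1); sol=np.linalg.lstsq(A,X-c,rcond=None)[0]; print("along tool",sol[1],"gap",np.linalg.norm(c+d*sol[0]-X-z*sol[1]))
a=f["pixels"][250:400,140:510,::-1]; b=t["pixels"][250:370,100:250,::-1]
cv2.imwrite("pics/chk2.png",np.vstack([cv2.resize(a,(740,300)),cv2.resize(b,(740,300))[:, :]*0+cv2.resize(cv2.resize(b,(375,300),interpolation=cv2.INTER_CUBIC),(740,300))]))
```

```text
w 0.06883285962243933 fx 360.33351318602337 cam in tool [-0.0009 -0.0832 -0.1811] optical axis in tool [-0.0005  0.3046  0.9525] cam z 0.3476963815991294
0 [array([262.8, 265.3]), array([264.5, 297. ]), array([390. , 265.3]), array([388.1, 297. ])]
-0.024 [array([254.5, 284.3]), array([256.8, 319.4]), array([398.6, 284.4]), array([396.2, 319.5])]
along tool -0.023306018984465077 gap 0.0017274510160300467
```

View pics/chk2.png

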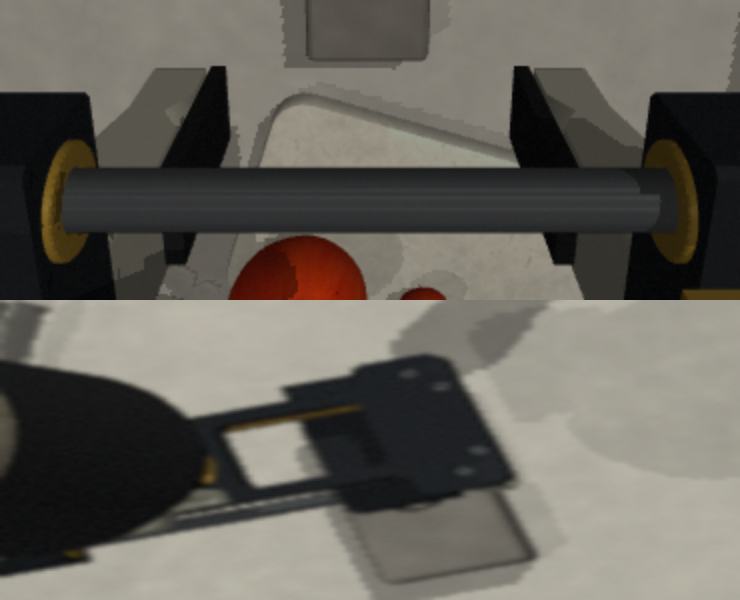

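The wrist view puts the pad corners at full-image (253,283) and (396,283). That matches tips 24 mm behind the reported TCP, and the scene camera gives 23.3 mm. So the real tips sit about 23.5 mm above the reported TCP z, and I'll correct for that in two steps while watching the force.

```bash
python3 -m inch '1 0 0.1 -5 0 0 0; 1 0 0.1 -10 0 0 0; 1 0 0.1 -14 0 0 0; 1 0 0.1 -16.5 0 0 0; 1 0 0.1 -17.2 0 0 0; 1 0 0.1 -17.8 0 0 0;1 0 0.1 -18.1 0 0 0;1 0 0.1 -18.1 0 0 0'
python3 -m inch '0 0 0 0 0 0 0;0 0 0 0 0 0 0;0 0 0 0 0 0 0;0 0 0 0 0 0 0;0 0 0 0 0 0 0;0 0 0 0 0 0 0;0 0 0 0 0 0 0' 40
```

```text
t: 6.9
eef_pos: [0.4939, 0.4061, -0.0134]
ee_rot: [-3.141, 0.001, -1.282]
force: [-0.0, -0.7, -0.6]
width: 0.0878
t: 7.78
eef_pos: [0.4939, 0.4061, -0.0133]
ee_rot: [-3.14, 0.001, -1.282]
force: [-0.4, -1.0, 3.8]
width: 0.0598
```

Gripped at 59.8 mm. I'll lift and carry it to a hover over the cradle, then measure.

```bash
python3 -m inch '0 0 0 2 0 0 0;0 0 0 6 0 0 0;0 0 0 11 0 0 0;0 1 -5 12 0 0 0;0 2 -10 12 0 0 0;0 3 -15 12 0 0 0;0 4 -20 12 0 0 0;0 4.5 -24 12 0 0 0;0 4.7 -25.8 12 0 0 0;0 4.7 -25.8 12 0 0 0;0 4.7 -25.8 12 0 0 0;0 4.7 -25.8 12 0 0 0'
python3 - <<'E'
from h import *
np.set_printoptions(precision=4,suppress=True)
s=telemetry.get_state(); print(s["eef_pos"],s["ee_rot"],s["force"],s["width"])
o=[]
for c in("wrist","top","scene"):
  f=grab_frame(c); save(f,c+"3.png")
  for n,z in(("cradle_seat",.04),("ring_mark",s["eef_pos"][2]+.0133+.025)):
    for r in pinpoint(c,n)[:1]: print(c,n,r["p"],r["location"],onz(f,r["location"],z))
  for r in regions_of(c,"serving_board")[:1]:
    m=np.asarray(r["pixels"]).astype(np.uint8)
    cs,_=cv2.findContours(m,cv2.RETR_EXTERNAL,cv2.CHAIN_APPROX_NONE); q=max(cs,key=cv2.contourArea)[:,0]
    print(c,"board",cv2.minAreaRect(np.array([onz(f,p,.016)[:2] for p in q]).astype(np.float32)))
w=cv2.imread("pics/wrist3.png");t=cv2.imread("pics/top3.png")[200:380,200:440]
cv2.imwrite("pics/v3.png",np.hstack([cv2.resize(w,(400,300)),cv2.resize(t,(400,300),interpolation=cv2.INTER_CUBIC)]))
E
```

```text
t: 9.28
eef_pos: [0.5409, 0.149, 0.1065]
ee_rot: [-3.141, 0.001, -1.281]
force: [0.1, 0.2, -4.8]
width: 0.0597
[0.5409 0.149  0.1065] [-3.1406  0.0013 -1.2811] [ 0.0521  0.1722 -4.7635] 0.05966131014707721
wrist ring_mark 0.71 [325.7, 319.0] [0.5399 0.1492 0.1448]
wrist board ((0.5662592053413391, 0.15783566236495972), (0.1423221379518509, 0.11887291073799133), 17.137065887451172)
top board ((0.48410648107528687, 0.13068796694278717), (0.08610288798809052, 0.12211988866329193), 17.579116821289062)
scene cradle_seat 0.76 [282.6, 272.3] [0.5386 0.146  0.04  ]
scene ring_mark 0.75 [279.3, 213.6] [0.5467 0.1539 0.1448]
scene board ((0.5538370609283447, 0.16557689011096954), (0.25905516743659973, 0.1605653315782547), 17.316059112548828)
```

View pics/v3.png

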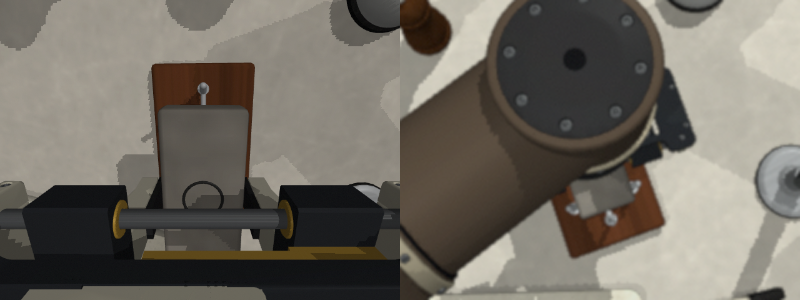

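Left: the stone is held square over the board, with its ring at full-image (325,312) and the far post at (325,141). Play is only 3 mm, so I'll refine with the posts in the first top picture and the stone's edges in the wrist picture.

Run:
```python
from h import *
np.set_printoptions(precision=4,suppress=True)
f=grab_frame("wrist"); t=grab_frame("top"); s=telemetry.get_state()
g=lambda x,y:(120+x/2,170+y/2)
for a,b in(((365,180),(413,324)),((339,224),(441,286)),((410,199),(369,311))):
    A,B=onz(t,g(*a),.059),onz(t,g(*b),.059); d=A-B; print("posts",(A+B)[:2]/2,np.linalg.norm(d),np.degrees(np.arctan2(d[1],d[0])))
im=cv2.imread("pics/wrist3.png"); crop=im[90:350,225:425]
cv2.imwrite("pics/v4.png",cv2.resize(crop,None,fx=3,fy=2.3,interpolation=cv2.INTER_CUBIC))
gray=cv2.cvtColor(im,cv2.COLOR_BGR2GRAY)
for c in(290,300,340,350): print(c,gray[95:185:1,c])
Z=s["eef_pos"][2]+.0133
u=np.array([np.cos(.298),np.sin(.298),0])
for z in(Z+.025,Z+.021): print(z,"far edge if centred at TCP",proj(f,np.r_[s["eef_pos"][:2],z]+u*.065))
print("ring if centred",proj(f,np.r_[s["eef_pos"][:2],Z+.025]),proj(f,np.r_[s["eef_pos"][:2],Z+.025]+u*.014),proj(f,np.r_[s["eef_pos"][:2],Z+.025]-u*.014))
```

```text
posts [0.5377 0.1465] 0.1445616962524827 16.069839623858556
posts [0.534  0.1457] 0.11368675293110601 56.24812453148748
posts [0.5344 0.1456] 0.11322873112920383 -22.52802966849507
290 [156 154 156 139 139 140  63  40  48  48  49  51  51  50  49  51  51  51
  52  51  51  50  51  50  51  49  51  50  51  51  51  50  51  51  49  49
  50  51  50  50  49  50  50  49  51  49  50  49  49  49  49  50  49  50
  49  50  48  50  50  50  50  49  50  51  49  50  49  51  49  50  51  43
  30  57  58  60  60  61  67  73  79  88  87  87  87  86  86  86  86  84]
300 [156 156 140 141 139 139  63  40  48  49  49  51  53  50  52  51  51  52
  50  52  52  51  52  51  52  53  52  52  51  51  51  51  52  52  52  50
  52  51  54  52  53  53  51  52  52  51  52  51  52  52  51  51  53  52
  53  53  51  51  53  51  53  46  47  47  46  46  47  47  45  32  31  32
  33  56  58  59  61  62  67  72  80  87  87  85  87  85  84  85  84  85]
340 [138 138 139 140 140 114  38  44  46  46  46  46  45  46  45  46  46  45
  45  45  45  44  45  45  44  46  44  45  45  44  44  45  44  44  45  45
  44  44  44  45  44  44  44  46  46  45  45  45  44  45  45  44  46  46
  44  45  46  45  45  45  44  44  44  45  44  44  45  45  45  46  45  44
  45  55  57  59  61  62  65  72  79  84  88  86  86  86  85  85  85  85]
350 [138 136 137 137 138 112  36  42  44  43  42  43  43  41  41  43  44  43
  42  42  42  42  43  43  41  43  42  41  43  42  42  42  42  43  44  43
  42  40  42  42  43  43  42  41  43  41  42  42  42  42  42  42  42  41
  41  43  41  43  42  41  41  42  42  42  42  41  43  41  41  42  43  41
  42  56  57  58  60  62  66  73  78  85  87  88  88  87  86  87  87  87]
0.14505573630905774 far edge if centred at TCP [325.4761 170.8422]
0.14105573630905774 far edge if centred at TCP [325.4678 169.5813]
ring if centred [326.6584 317.3101] [326.4288 288.8709] [326.8761 344.2901]
```

View pics/v4.png

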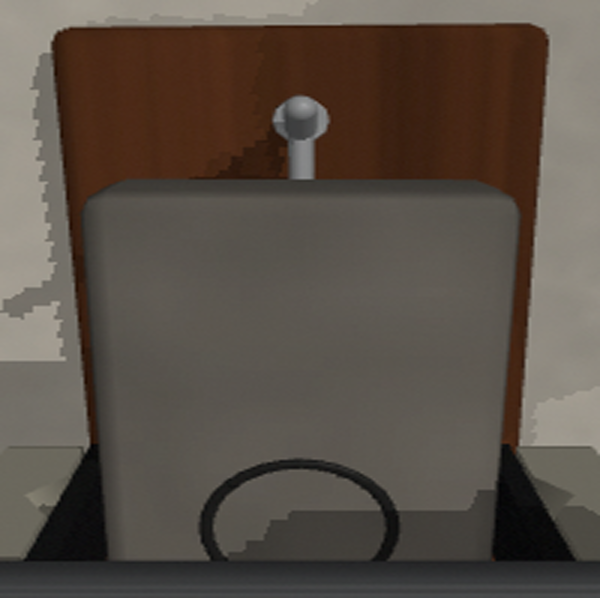

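Run:
```python
from h import *
np.set_printoptions(precision=4,suppress=True)
f=grab_frame("wrist")
g=lambda x,y:(225+x/3,90+y/2.3)
P=lambda a,z:onz(f,g(*a),z)
L=[P((54.5,60),.016),P((89,430),.016)];R=[P((547,60),.016),P((519.5,430),.016)]
for a in(L,R): d=a[0]-a[1]; print("side yaw",np.degrees(np.arctan2(d[1],d[0])),a[0],a[1])
d=(L[0]+R[0]-L[1]-R[1]); y=np.arctan2(d[1],d[0]); u=np.array([np.cos(y),np.sin(y)]);v=np.array([-u[1],u[0]])
M=(L[0]+R[0]+L[1]+R[1])[:2]/4; E=onz(f,(325,100.8),.016)[:2]
print("yaw",np.degrees(y),"width",(L[0]-R[0])[:2]@v,(L[1]-R[1])[:2]@v)
c=M+u*((E-M)@u-.1); print("board centre",c)
for off,z in((.0715,.045),(.0765,.0575),(.0765,.061)): 
  p=proj(f,np.r_[c+u*off,z]); print("post at",(p-[225,90])*[3,2.3])
```

```text
side yaw 16.955542812946426 [0.6079 0.2299 0.016 ] [0.4882 0.1934 0.016 ]
side yaw 17.1106624860749 [0.6414 0.1173 0.016 ] [0.5218 0.0805 0.016 ]
yaw 17.033073012154563 width 0.11742170290460668 0.11776047558106907
board centre [0.5388 0.1473]
post at [301.3171 125.9641]
post at [301.1799 109.4572]
post at [301.1906 109.9779]
```

The board centre comes out at (.5388,.1473), yaw 17.0°, and the post prediction matches the image. The stone is at about (.5395,.1492), yaw 16.6°. I'll correct for this and lower it in stages.

```bash
python3 -m inch '0 -0.1 -0.2 0 0 0 0.4;0 -0.1 -0.2 -2 0 0 0.4;0 -0.1 -0.2 -4 0 0 0.4;0 -0.1 -0.2 -5 0 0 0.4;0 -0.1 -0.2 -5.5 0 0 0.4;0 -0.1 -0.2 -6 0 0 0.4;0 -0.1 -0.2 -6.5 0 0 0.4;0 -0.1 -0.2 -6.5 0 0 0.4'
python3 -m inch '0 0 0 -0.4 0 0 0;0 0 0 -0.8 0 0 0;0 0 0 -1.1 0 0 0;0 0 0 -1.3 0 0 0;0 0 0 -1.3 0 0 0'
```

```text
t: 11.02
eef_pos: [0.5398, 0.1459, 0.0416]
ee_rot: [-3.141, 0.001, -1.275]
force: [-0.1, 0.4, -3.8]
width: 0.0596
t: 11.65
eef_pos: [0.5397, 0.1459, 0.0284]
ee_rot: [-3.141, 0.001, -1.275]
force: [0.5, -0.5, -4.3]
width: 0.0596
```

```bash
python3 -m inch '0 0 0.1 0 0 0 0;0 0 0.1 -0.1 0 0 0;0 0 0.1 -0.2 0 0 0;0 0 0.1 -0.2 0 0 0'
python3 - <<'E'
from h import *
w=grab_frame("wrist");t=grab_frame("scene")
p=t["pixels"][200:320,210:370,::-1]
cv2.imwrite("pics/v5.png",np.hstack([cv2.resize(np.ascontiguousarray(w["pixels"][120:420,140:540,::-1]),(400,300)),cv2.resize(np.ascontiguousarray(p),(400,300),interpolation=cv2.INTER_CUBIC)]))
E
```

```text
t: 12.15
eef_pos: [0.5398, 0.147, 0.0267]
ee_rot: [-3.141, 0.001, -1.275]
force: [-1.1, 1.4, -0.2]
width: 0.0595
```

View pics/v5.png

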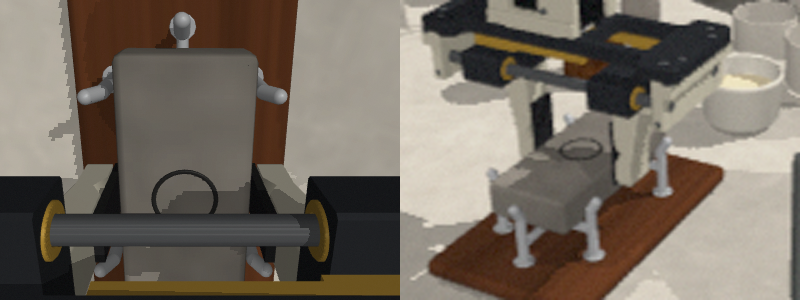

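The stone lies between all the posts and the bars carry its weight (force z went from -4.3 to about 0). Release and retreat.

```bash
python3 -m inch '0 0 0 -0.05 0 0 0;0 0 0 -0.05 0 0 0;0.9 0 0 -0.05 0 0 0;0.9 0 0 -0.05 0 0 0;0.9 0 0 -0.05 0 0 0;0.9 0 0 -0.05 0 0 0;0.9 0 0 3 0 0 0;0.9 0 0 8 0 0 0;0.9 0 0 14 0 0 0;0.9 0 0 18 0 0 0;0.9 0 0 18 0 0 0'
python3 -m inch '1 -0.5 -5 3 0 0 0;1 -1 -10 6 0 0 0;1 -3 -15 9 0 0 0;1 -6 -19 9 0 0 0;1 -6 -19 9 0 0 0;1 -6 -19 9 0 0 0'
python3 - <<'E'
from h import *
np.set_printoptions(precision=4,suppress=True)
s=telemetry.get_state(); print(s["eef_pos"],s["ee_rot"])
F={c:grab_frame(c) for c in("top","scene","wrist")}
for c,f in F.items():
  save(f,c+"6.png")
  for n,z in(("ring_mark",.065),("cradle_seat",.04),("thermometer",.075),("dock",0)):
    for r in pinpoint(c,n)[:1]: print(c,n,r["p"],r["location"],onz(f,r["location"],z))
a=F["top"]["pixels"][230:400,260:480,::-1]; b=F["scene"]["pixels"][210:410,240:440,::-1]
cv2.imwrite("pics/v6.png",np.hstack([cv2.resize(np.ascontiguousarray(a),(440,340)),cv2.resize(np.ascontiguousarray(b),(340,340))]))
E
```

```text
t: 13.62
eef_pos: [0.5417, 0.1479, 0.2106]
ee_rot: [-3.134, 0.003, -1.275]
force: [-0.4, -0.1, 0.1]
width: 0.0788
t: 14.38
eef_pos: [0.4815, -0.0422, 0.3]
ee_rot: [-3.134, 0.003, -1.276]
force: [0.0, 0.1, 0.1]
width: 0.0875
[ 0.4815 -0.0422  0.3   ] [-3.1343  0.0028 -1.2756]
top ring_mark 0.76 [314.0, 295.2] [0.5376 0.147  0.065 ]
scene ring_mark 0.89 [281.5, 257.4] [0.5433 0.1522 0.065 ]
scene cradle_seat 0.86 [282.3, 273.3] [0.5361 0.1437 0.04  ]
scene thermometer 0.79 [380.1, 323.8] [ 0.5057 -0.097   0.075 ]
scene dock 0.56 [374.5, 367.9] [ 0.5027 -0.0923  0.    ]
wrist ring_mark 0.74 [172.2, 99.3] [0.5369 0.1495 0.065 ]
wrist thermometer 0.75 [374.8, 193.1] [ 0.5058 -0.0923  0.075 ]
wrist dock 0.69 [371.6, 185.4] [ 0.5043 -0.0986  0.    ]
```

View pics/v6.png

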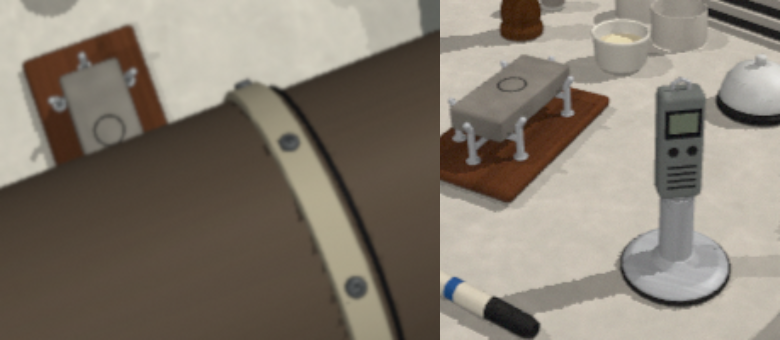

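The stone is seated flat in the cradle. The thermometer's display faces the scene camera, with its body at about (679,140) in the right crop. I'll fit the body pose from its silhouettes.

```bash
cat > fit.py <<'E'
from h import *
from scipy.optimize import minimize
np.set_printoptions(precision=4,suppress=True)
D=[]
for c in("scene","wrist"):
    f=grab_frame(c)
    r=regions_of(c,"thermometer")
    if r: D.append((c,f,np.asarray(r[0]["pixels"]).astype(np.uint8))); print(c,r[0]["p"],r[0]["bbox"])
def pts(x,y,a):
    u=np.array([np.cos(a),np.sin(a)]);v=np.array([-u[1],u[0]])
    return np.array([np.r_[np.array([x,y])+i*.011*u+j*.017*v,z] for i in(-1,1) for j in(-1,1) for z in(.075,.165)])
def cost(p,ds,full=False):
    o=[]
    for c,f,m in ds:
        q=np.array([proj(f,P) for P in pts(*p)])
        k=np.zeros((1920,2560),np.uint8); cv2.fillConvexPoly(k,cv2.convexHull((q*4+1.5).round().astype(np.int32)),1)
        M=cv2.resize(m,None,fx=4,fy=4,interpolation=cv2.INTER_NEAREST)
        o.append(1-(k&M).sum()/(k|M).sum())
    return o if full else sum(o)
for ds in(D,D[:1],D[1:]):
    best=min((minimize(cost,[.505,-.095,a],args=(ds,),method="Nelder-Mead",options=dict(initial_simplex=np.array([[.505,-.095,a],[.511,-.095,a],[.505,-.089,a],[.505,-.095,a+.2]]),maxiter=45)) for a in np.radians([10,40,70,100])),key=lambda r:r.fun)
    print([d[0] for d in ds],best.x[:2],np.degrees(best.x[2]),cost(best.x,ds,True))
E
python3 fit.py
python3 - <<'E'
import cv2
a=cv2.imread("pics/wrist6.png")[120:260,300:460]; cv2.imwrite("pics/v7.png",cv2.resize(a,(640,560),interpolation=cv2.INTER_CUBIC))
E
```

```text
scene 0.94 [367.7, 258.2, 395.2, 323.9]
wrist 0.88 [361.7, 179.8, 408.8, 226.7]
['scene', 'wrist'] [ 0.5067 -0.0928] 47.146836735905815 [np.float64(0.08586362125743985), np.float64(0.1172338003846305)]
['scene'] [ 0.5088 -0.093 ] 34.42071405661771 [np.float64(0.06493143017072489)]
['wrist'] [ 0.5068 -0.0923] 58.67051418929702 [np.float64(0.11113301269415754)]
```

View pics/v7.png

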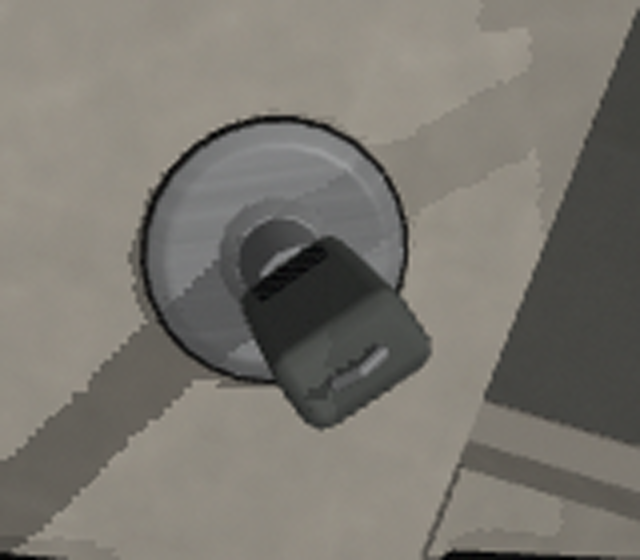

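The wrist crop shows the top face with corners near (275,365), (385,290), (430,345) and (320,430).

Run:
```python
from h import *
np.set_printoptions(precision=4,suppress=True)
f=grab_frame("wrist"); g=lambda x,y:(300+x/4,120+y/4)
P=[onz(f,g(*p),.165)[:2] for p in((273,366),(386,289),(433,347),(320,432))]
for i in range(4):
  d=P[(i+1)%4]-P[i]; print(P[i],np.linalg.norm(d),np.degrees(np.arctan2(d[1],d[0])))
print("c",np.mean(P,0))
# base disc ellipse centre of dock
print("foot",onz(f,g(274,249),.004))
```

```text
[ 0.5001 -0.0763] 0.03005016213144739 -37.38078148085113
[ 0.524  -0.0945] 0.017326440337959968 -122.2195161802592
[ 0.5147 -0.1092] 0.03148392681151839 146.0425168352317
[ 0.4886 -0.0916] 0.019137023332995745 53.161401589803305
c [ 0.5069 -0.0929]
foot [ 0.5075 -0.0933  0.004 ]
```

```bash
python3 -m inch '1 0.5 -1 0 0 0 -10;1 1 -2 -1 0 0 -20;1 1.5 -3 -2 0 0 -30;1 2 -4 -3 0 0 -40;1 2.5 -5.1 -4 0 0 -50;1 2.5 -5.1 -5 0 0 -53;1 2.5 -5.1 -5 0 0 -53;1 2.5 -5.1 -5 0 0 -53;1 2.5 -5.1 -5 0 0 -53'
python3 - <<'E'
from h import *
s=telemetry.get_state(); print(s["q"],s["ee_rot"])
f=grab_frame("wrist"); a=f["pixels"][120:360,160:480,::-1]
cv2.imwrite("pics/v8.png",cv2.resize(np.ascontiguousarray(a),(800,600),interpolation=cv2.INTER_CUBIC))
E
python3 fit.py
```

```text
t: 16.5
eef_pos: [0.5069, -0.093, 0.2512]
ee_rot: [-3.133, 0.003, -2.199]
force: [0.3, -1.0, 0.1]
width: 0.0876
[ 0.20334198  0.05787907 -0.26698648  0.00447007 -1.23779994  0.73780482] [-3.13299073  0.00316446 -2.19898826]
scene 0.72 [403.4, 240.1, 451.9, 287.7]
wrist 0.71 [312.5, 195.1, 339.6, 254.9]
['scene', 'wrist'] [ 0.5083 -0.094 ] 51.90210875298283 [np.float64(1.0), np.float64(0.12947956059787502)]
['scene'] [ 0.505 -0.095] 10.0 [np.float64(1.0)]
['wrist'] [ 0.5083 -0.094 ] 51.90210875298283 [np.float64(0.12947956059787502)]
```

View pics/v8.png

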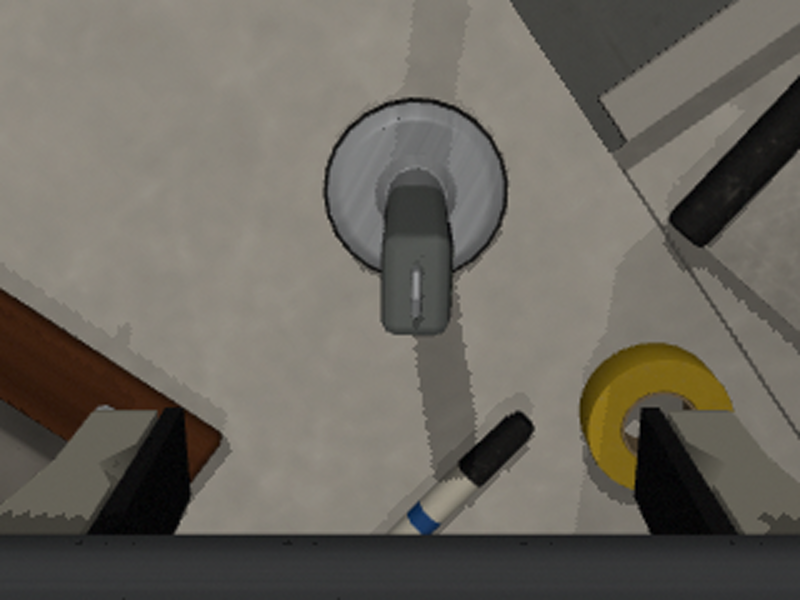

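The body is square between the jaws (loop at (417,295), jaws centred at about 411). I'll descend and grip.

```bash
python3 -m inch '1 0.1 0 -4 0 0 0;1 0.1 0 -8 0 0 0;1 0.1 0 -12 0 0 0;1 0.1 0 -14 0 0 0;1 0.1 0 -15.3 0 0 0;1 0.1 0 -15.3 0 0 0;1 0.1 0 -15.3 0 0 0' 25
python3 -m inch '0 0 0 0 0 0 0;0 0 0 0 0 0 0;0 0 0 0 0 0 0;0 0 0 0 0 0 0;0 0 0 0 0 0 0;0 0 0 0 0 0 0;0 0 0 0 0 0 0;0 0 0 0 0 0 0;0 0 0 0 0 0 0;0 0 0 0 0 0 0' 25
```

```text
t: 17.62
eef_pos: [0.5085, -0.093, 0.0987]
ee_rot: [-3.132, 0.004, -2.199]
force: [-0.5, 0.5, -0.1]
width: 0.0876
t: 18.88
eef_pos: [0.5084, -0.0931, 0.0987]
ee_rot: [-3.132, 0.004, -2.199]
force: [0.1, 0.7, 0.4]
width: 0.0217
```

```bash
python3 -m inch '0 0 0 2 0 0 0;0 0 0 6 0 0 0;0 0 0 10 0 0 0;0 0 0 12 0 0 0;0 0.5 4 12 0 0 0;0 1.1 9 12 0 0 0;0 1.7 14 12 0 0 0;0 2.4 19 12 0 0 0;0 3 23 12 0 0 0;0 3.1 24.1 12 0 0 0;0 3.1 24.1 12 0 0 0;0 3.1 24.1 12 0 0 0'
python3 -m inch '0 0 0 -2 0 0 0;0 0 0 -4 0 0 0;0 0 0 -5 0 0 0;0 0 0 -5 0 0 0;0 0 0 -5 0 0 0'
python3 - <<'E'
from h import *
np.set_printoptions(precision=4,suppress=True)
s=telemetry.get_state(); X=s["eef_pos"]; print(s["force"],s["width"])
F={c:grab_frame(c) for c in("wrist","scene","top")}
for c,f in F.items():
  for n,z in(("ring_mark",.065),("tip_face",X[2]-.0857),("thermometer",X[2]-.0237)):
    for r in pinpoint(c,n)[:1]: print(c,n,r["p"],r["location"],onz(f,r["location"],z))
w=F["wrist"]["pixels"][160:430,160:480,::-1]; g=F["scene"]["pixels"][160:300,220:360,::-1]
cv2.imwrite("pics/v9.png",np.hstack([cv2.resize(np.ascontiguousarray(a),(400,560 if i else 340),interpolation=cv2.INTER_CUBIC)[:560] if 0 else cv2.resize(np.ascontiguousarray(a),(400,400),interpolation=cv2.INTER_CUBIC) for i,a in enumerate((w,g))]))
E
```

```text
t: 20.38
eef_pos: [0.5391, 0.147, 0.2186]
ee_rot: [-3.133, 0.003, -2.2]
force: [0.0, -0.4, -1.6]
width: 0.022
t: 21.0
eef_pos: [0.5397, 0.1469, 0.1695]
ee_rot: [-3.132, 0.004, -2.2]
force: [0.3, -0.2, -1.0]
width: 0.0219
[ 0.3003 -0.167  -0.9666] 0.02188628007173333
wrist ring_mark 0.85 [327.6, 232.0] [0.5363 0.1479 0.065 ]
wrist tip_face 0.42 [323.8, 236.2] [0.5398 0.1491 0.0838]
wrist thermometer 0.58 [324.0, 238.2] [0.5538 0.1382 0.1458]
scene ring_mark 0.6 [282.8, 257.3] [0.545  0.1508 0.065 ]
scene tip_face 0.54 [279.6, 245.9] [0.546  0.1587 0.0838]
scene thermometer 0.65 [280.2, 216.1] [0.5397 0.1429 0.1458]
```

View pics/v9.png

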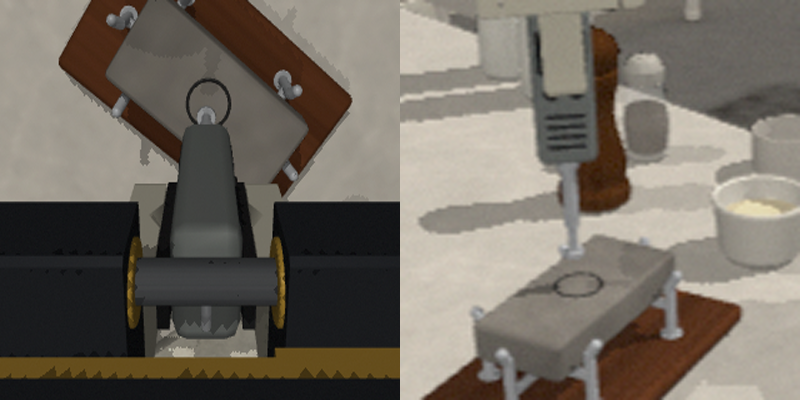

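Right crop: the tip face is at about (572,256), just above the stone, with the ring at (579,285). Left crop: the ring is at (208,103) and the tip at (206,115). Now convert.

Run:
```python
from h import *
np.set_printoptions(precision=4,suppress=True)
z=telemetry.get_state()["eef_pos"][2]-.0857
f=grab_frame("scene"); g=lambda x,y:((x-400)*.35+220,y*.35+160)
a=onz(f,g(579,285),.065);b=onz(f,g(572,254),z);print("scene ring",a,"tip",b,"shift",a-b)
f=grab_frame("wrist"); g=lambda x,y:(160+x*.8,160+y*.675)
a=onz(f,g(208,103),.065);b=onz(f,g(206,116),z);print("wrist ring",a,"tip",b,"shift",a-b)
```

```text
scene ring [0.5393 0.1442 0.065 ] tip [0.5406 0.1506 0.083 ] shift [-0.0013 -0.0063 -0.018 ]
wrist ring [0.5381 0.1473 0.065 ] tip [0.5373 0.1495 0.083 ] shift [ 0.0008 -0.0022 -0.018 ]
```

```bash
python3 -m inch '0 -0.05 -0.25 0 0 0 0;0 -0.05 -0.25 -0.5 0 0 0;0 -0.05 -0.25 -1 0 0 0;0 -0.05 -0.25 -1.3 0 0 0;0 -0.05 -0.25 -1.5 0 0 0;0 -0.05 -0.25 -1.5 0 0 0;0 -0.05 -0.25 -1.5 0 0 0'
for i in 1 2 3 4; do python3 -c "
from station import telemetry as t
print(t.get_state()['force'])"; done
python3 -m inch '0 0 0 -0.1 0 0 0;0 0 0 -0.2 0 0 0;0 0 0 -0.3 0 0 0;0 0 0 -0.4 0 0 0;0 0 0 -0.5 0 0 0;0 0 0 -0.6 0 0 0;0 0 0 -0.6 0 0 0;0 0 0 -0.6 0 0 0'
```

```text
t: 22.58
eef_pos: [0.5388, 0.1446, 0.1538]
ee_rot: [-3.132, 0.003, -2.2]
force: [0.4, -0.4, -1.0]
width: 0.0218
[ 0.3796309  -0.43062924 -1.04062104]
[ 0.3796309  -0.43062924 -1.04062104]
[ 0.3796309  -0.43062924 -1.04062104]
[ 0.3796309  -0.43062924 -1.04062104]
t: 23.58
eef_pos: [0.5388, 0.1446, 0.1479]
ee_rot: [-3.132, 0.004, -2.2]
force: [-0.4, 0.5, 1.5]
width: 0.0222
```

Contact: the force has risen about 2.6 N. I need about 3.2 mm more for half-way.

```bash
python3 -m inch '0 0 0 -0.1 0 0 0;0 0 0 -0.2 0 0 0;0 0 0 -0.3 0 0 0;0 0 0 -0.3 0 0 0;0 0 0 -0.3 0 0 0;0 0 0 -0.3 0 0 0'
for i in 1 2 3 4 5; do python3 -m inch '0 0 0 0 0 0 0' | grep -E 'force|pos'; done
python3 - <<'E'
from h import *
np.set_printoptions(precision=4,suppress=True)
Fs=[]
f=g=None
for i in range(4):
    f=grab_frame("scene"); Fs.append(telemetry.get_state()["force"])
w=grab_frame("wrist"); print("mean force",np.mean(Fs,0),telemetry.get_state()["eef_pos"])
for c,k in(("wrist",w),("scene",f)):
  for n in("ring_mark","tip_face"):
    for r in pinpoint(c,n)[:1]: print(c,n,r["p"],r["location"],onz(k,r["location"],.065))
w_=w["pixels"][160:340,240:420,::-1]; g_=f["pixels"][215:295,240:320,::-1]
cv2.imwrite("pics/v10.png",np.hstack([cv2.resize(np.ascontiguousarray(a),(400,400),interpolation=cv2.INTER_CUBIC) for a in(w_,g_)]))
E
```

```text
t: 24.32
eef_pos: [0.5389, 0.1446, 0.1449]
ee_rot: [-3.132, 0.004, -2.2]
force: [-0.5, -0.7, 2.8]
width: 0.022
eef_pos: [0.5389, 0.1446, 0.1449]
force: [-0.4, -0.8, 2.8]
eef_pos: [0.5389, 0.1446, 0.145]
force: [-1.2, -0.6, 3.3]
eef_pos: [0.5389, 0.1446, 0.145]
force: [-0.5, -0.7, 2.9]
eef_pos: [0.5389, 0.1446, 0.145]
force: [-0.9, -0.8, 3.8]
eef_pos: [0.5389, 0.1446, 0.145]
force: [-0.5, -1.6, 2.3]
mean force [-1.1653  0.3812  3.0266] [0.5389 0.1446 0.145 ]
wrist ring_mark 0.63 [323.6, 243.2] [0.5358 0.1491 0.065 ]
wrist tip_face 0.66 [323.9, 241.0] [0.5371 0.1478 0.065 ]
scene ring_mark 0.71 [281.6, 258.5] [0.5409 0.149  0.065 ]
scene tip_face 0.48 [279.6, 260.1] [0.535 0.147 0.065]
```

The viewer limit is reached, so I'll do a numeric check: a grey-level patch around the tip and ring, plus the hold time.

```bash
python3 -m inch '0 0 0 0 0 0 0;0 0 0 0 0 0 0;0 0 0 0 0 0 0;0 0 0 0 0 0 0;0 0 0 0 0 0 0;0 0 0 0 0 0 0;0 0 0 0 0 0 0;0 0 0 0 0 0 0;0 0 0 0 0 0 0;0 0 0 0 0 0 0;0 0 0 0 0 0 0;0 0 0 0 0 0 0'
python3 - <<'E'
from h import *
f=grab_frame("scene"); g=cv2.cvtColor(np.asarray(f["pixels"]),cv2.COLOR_RGB2GRAY)
print("cols 268..296"); 
for r in range(246,270): print(r,' '.join('%3d'%v for v in g[r,268:297]))
for c in((.5381,.1473),(.5393,.1465)):
  P=np.array([proj(f,[c[0]+.014*np.cos(a),c[1]+.014*np.sin(a),.065]) for a in np.linspace(0,6.28,40)]); print(proj(f,[*c,.065]),P.min(0),P.max(0))
E
```

```text
t: 26.9
eef_pos: [0.5389, 0.1446, 0.145]
ee_rot: [-3.132, 0.004, -2.2]
force: [-0.6, 0.8, 3.1]
width: 0.0221
cols 268..296
246 197 195 195 192 191 190 193 175 172 196 170 131 132 134 140 140 130 127 127 130 132 128 126 118 111 111 109 109 109
247 198 198 196 195 195 195 195 169 147 162 152 132 132 137 141 141 132 125 129 130 127 128 118 113 109 110 112 111 112
248 198 199 198 196 198 198 197 182 153 155 144 131 132 133 138 140 130 126 125 127 129 118 110 110 112 113 110 115 114
249 195 200 200 203 203 201 200 197 163 138 132 128 129 134 141 137 128 124 125 126 125 117 111 110 112 112 111 112 113
250 198 199 199 202 202 203 198 194 151 114 118 125 130 133 140 140 131 124 122 123 124 116 108 111 111 111 112 115 113
251 195 198 202 199 199 201 197 165 131 124 114 122 127 131 141 141 132 125 125 124 117 113 109 111 111 111 112 112 109
252 198 198 196 196 192 188 166 139 123 121 118 122 130 131 138 139 132 125 126 126 122 117 109 110 110 112 112 111 113
253 200 198 200 191 162 127 121 124 122 126 124 128 131 135 144 143 132 130 127 128 126 119 113 115 113 115 113 112 112
254 202 199 193 1
[... 1370 characters left out ...]
 133 136 136 134 133 132 134 130 132 132 136 131 122
266 130 128 130 126 126 126 128 125 125 128 128 127 134 132 133 133 133 135 136 135 133 134 131 129 131 132 126 116 111
267 128 127 129 126 128 126 128 126 128 130 129 130 132 131 134 136 137 135 135 135 132 131 129 131 130 123 114 108 104
268 129 130 128 132 128 129 131 129 130 134 129 131 133 131 131 136 136 135 132 132 137 134 130 127 122 110 105 102 105
269 130 130 133 133 134 135 136 134 132 132 132 132 132 133 132 133 133 132 136 136 135 135 128 114 108 102 102 102 107
[280.95194353 259.39890218] [272.68153031 255.48621232] [289.20329686 263.44213838]
[281.80006092 259.30750787] [273.53267488 255.39741833] [290.04732358 263.34802374]
```

The ring spans columns 274–290 and rows 255–263. The tip disc spans columns 279–285 and rows 257–261, so the tip is centred in the ring. I'll finish the hold and hand in.

```bash
python3 -m inch '0 0 0 0 0 0 0;0 0 0 0 0 0 0;0 0 0 0 0 0 0;0 0 0 0 0 0 0;0 0 0 0 0 0 0;0 0 0 0 0 0 0;0 0 0 0 0 0 0;0 0 0 0 0 0 0;0 0 0 0 0 0 0;0 0 0 0 0 0 0;0 0 0 0 0 0 0;0 0 0 0 0 0 0'
python3 -c "
from station import arm
print(arm.job_done())"
```

```text
t: 28.45
eef_pos: [0.5389, 0.1446, 0.145]
ee_rot: [-3.132, 0.004, -2.2]
force: [-0.8, 0.1, 2.4]
width: 0.0217
the job is handed in; nothing more can be done
None
```

I set the stone down in the cradle, let go of it, and then held the thermometer on its ring. I handed the job in at 28.5 s with the thermometer still held there.

**Stone:** My first grasp closed on nothing. The real fingertips sit about 23.5 mm above the reported TCP, and I corrected for that afterwards. A picture taken after release showed the stone flat between the posts.

**Thermometer:** My last checks showed:
- **Tip position:** In the final scene picture the tip disc (columns 279–285) is centred in the ring (columns 274–290).
- **Press:** The net force is about 4 N, with the plunger in by about 5.7 mm. It held steady for about 4 s before hand-in. The force readings vary by about 1 N.
- **Tilt:** The tool is about 0.5° off vertical.

**Checks that failed or disagreed:**
- The networks' scene-camera points for tip and ring were up to 6 mm apart. I trusted the pixel check instead.
- I had used up the picture limit, so the final pose was checked only by numbers.
- I steered clear of the pepper mill, bell and ramekin, but did not re-measure them at the end.

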